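# Set the spring dividers to the eyelet-pitch lines and hold them

### The arm

A 6-joint arm with a two-finger parallel gripper is mounted at the origin on the work surface; the furniture and walls round the work are solid. World frame = base frame: x ahead of the robot, y to its left, z up, the work surface at z = 0. Lengths are in mm, angles in rad, forces in N, time in s.
With the tool pointing down it reaches from about 250 to 775 mm from the base axis. Payload 8.9 kg.
Tool frame: the origin (TCP) lies midway between the tips of the shut fingers; the grasp point (between the pads) lies 19 mm behind it; z points along the fingers, y is the line along which they close (so a half turn about z gives the same grasp; the last joint's range is limited). The gripper opens to 85 mm and grips with 20 to 120 N. Pads are 22 mm wide; open, the fingers measure 114 mm over their backs; the gripper's body (76 mm by 85 mm) begins 54 mm behind the grasp point. The pads swing forward as they close: fully open they stand 13 mm farther back than shut.
Start: joints at [1.021, 0.291, -0.153, 1.127, 0, 1.431], TCP at [209.649, 481.322, 231.305] pointing down, gripper open.
Joint ranges: [-2.52, 2.52], [-0.91, 1.74], [-1.3, 1.37], [-1.96, 2.02], [-1.52, 1.47], [-3.14, 3.14]. Speed limits (rad/s): [2.22, 2.22, 2.79, 3.14, 3.14, 3.14].

### API

Orientations are given as a unit quaternion [w, x, y, z].
In Python, from station import observe, viewer, order gives the robot as it stands.
- The arm moves only by the shell command python3 -m jog 'ROWS' [FORCE]. ROWS is JSON, a list that holds one entry, the list of rows, each a list of 5 numbers: the shift along the tool's x, y, z in cm, then the turn about the tool's z in rad, then the opening, from -1 (shut) to 1 (fully open), so that 0 is half open. In form: [[[tx, ty, tz, turn, hand], ...]]. A call has 1 to 12 rows; each row is the pose to reach, as a shift and turn from the pose commanded when the call began, along the tool's axes at that moment; what a row does not reach only later rows make up. A row lasts 1/8 s, in which the tool goes at most 62.5 mm and 10.7 degrees, less where a joint would pass 70% of its speed; a pose out of reach is approached as far as the arm can. A call with a gripper value outside its range is refused whole. The fingers move at their own pace and stop on an object; FORCE is the grip in N (left out, the last holds). Time passes only in rows, so rows that repeat a pose let the fingers close. It gives the time, the measured TCP pose, the force, the opening and the grip force at its end, in the units of the state.
- observe(): the state, without advancing time (a new reading comes with each control period).
- viewer.read_camera(name): name is "side" or "top"; returns a dict with "frame" (480x640x3 uint8, blue, green, red), "intrinsics" (3x3 intrinsics, pixels), "k1" (the pictures are not rectified: a ray, as slopes to the right and down, at radius r is drawn at 1 + k1 r^2 times it, then the intrinsics apply), "origin" and "orientation" of the camera in the world. Camera axes: x right, y up, looking along -z (the intrinsics and any distortion apply to the point x, -y, -z); pixel columns grow to the right and rows downward; lengths in mm; the calibration is good to about 2 mm. A picture is of the moment at which its call begins. There is no depth.
- order.hand_in(): hands the job in; it is judged then, once.
The state is a dict: "clock": time; "joints": joint angles; "dq": joint speeds; "effort": joint torques, N m; "position": TCP position; "tcp_rot": TCP orientation; "contact_force": force on the tool from outside, world axes, zero at the start; "moment": the same for the moment, N m; "width": finger opening in mm; "grip_force": force on a finger pad.
Only numpy, scipy, OpenCV 4.12 (cv2) and the standard library are available. Lean on these libraries where they do the work, as an engineer would, in place of code of your own. Each camera call takes 0.05 s, during which the arm holds its last target. There are 200 camera calls.

### The job

Switch the light pad on by pressing its push button fully down and letting it come up again. Then take the bow-spring dividers out of their wooden rest and squeeze their two legs together until the points stand as far apart as the two engraved lines on the pad (18 mm), and hold them there with one point over each line, close above the pad (within about a centimetre) but never touching it. Finish while still holding them like that, squeezed to the gap and steady, so that I can run the nut up; leave the spool, the wax, the heel and the pincers alone.

Things in the scene. Friction and masses are not known exactly. Their poses are not given: they have to be found in the camera images.
- light_pad: LED tracing light pad, 150 (x) x 120 (y) x 22 mm high, aluminium rim, white face on its -x part, push button on its +x part; does not move. Origin: centre of underside, z up; its -x side faces the robot within 0.3 rad. Two dark engraved lines run along x on the white face, 18 mm apart (y = +9, y = -9 mm), from x = -55 to -5 mm, 22 mm above the origin.
- lines_mid (a point): the point on the pad's face midway between the two engraved lines and midway along them (pad frame x = -30, y = 0, z = 22 mm)
- pad_button (a joint): the pad's spring push button: 0 = up, 0.005 m = fully down; it needs about 5 N at the bottom and springs back
- pad_button_top (a point): centre of the top of the button's round cap (24 mm diameter), at pad frame x = 46, y = 0 mm; pressed straight down
- wooden_rest: wooden rest for the dividers, does not move: foot board 8 mm thick, 126 x 50 mm, with two notched cheeks across it, 14 mm thick, at x = -66 (56 mm wide) and x = +38 mm (74 mm wide); notch floors 32 mm, cheek ears 43 mm above the bench; 90 mm clear between the cheeks, where fingers reach down beside the legs. Origin at its underside.
- dividers: head of the loose steel bow-spring dividers (about 0.09 kg, 210 mm long), lying level in the rest, points away from the robot. Origin midway between the legs' grip flats, at mid height of the legs (37 mm above the bench in the rest); x to the points, y left, z up. Spring bow (46 mm wide) and stub reach back to x = -150 mm; spindle with brass nut crosses at x = -45 mm, y = +32 to -26 mm.
- left_leg: left (+y) leg, a bar 10 mm high, hinged about z at its origin (dividers frame x = -85, y = 9.5 mm). Its grip flat (ribbed, 28 x 12 mm) is on its outside, centred 85 mm from the hinge. Left alone it splays outward 0.09 rad. Over both flats: 41 mm at rest, 26 mm when the points are 18 mm apart (legs then parallel). It pushes back with 2 N at rest, 8 N at 18 mm gap.
- right_leg: right (-y) leg, the mirror image of the left; the two legs always swing equally. The points move 1.7 times as much as the grip flats; they meet at about 15 mm over the flats.
- left_point (a point): very tip of the left leg's point, which is cranked down: the tip is 60 mm ahead of the dividers' origin (145 mm from the hinge) and 19.5 mm below the mid height of the legs. The two tips are 44 mm apart at rest.
- right_point (a point): very tip of the right leg's point
- spool_tan: bystander: wooden spool of tan thread, 52 mm, upright; leave alone
- wax: bystander: lump of wax, 50 mm, 35 mm high; leave alone
- heel_1: bystander: black heel piece, 68 x 74 x 15 mm, flat on the bench to the right of the work; leave alone
- pincers: bystander: steel pincers, 71 x 152 x 15 mm, flat on the bench to the right; leave alone

How it is judged (in metres and radians):
On the way, in this order (a step that is already met when the one before it is completed fails the run):
1. the pad's button is pressed fully down (value of joint pad_button above 0.004 m), for 0.05 s.
2. the button has come up again (value of joint pad_button below 0.001 m), for 0.1 s.
3. the dividers are lifted clear of the rest (contact force between dividers and wooden_rest below 0.05 N and height (world z) of dividers above 0.055 m), for 0.2 s.
At the end, for the whole second after the job is handed in: The robot still holds the dividers by both legs (over 2 N each), steady and clear of pad and rest; the points are 18 mm apart (2 mm either way), each within 4 mm of its own line and within its length, 0 to 15 mm above the face without touching; the button is up (distance between left_point and right_point between 0.016 and 0.02 m and ((y of left_point in the frame of light_pad between 0.005 and 0.013 m and y of right_point in the frame of light_pad between -0.013 and -0.005 m) or (y of right_point in the frame of light_pad between 0.005 and 0.013 m and y of left_point in the frame of light_pad between -0.013 and -0.005 m)) and x of left_point in the frame of light_pad between -0.055 and -0.005 m and x of right_point in the frame of light_pad between -0.055 and -0.005 m and z of left_point in the frame of light_pad between 0.022 and 0.037 m and z of right_point in the frame of light_pad between 0.022 and 0.037 m and contact force between the fingers and left_leg above 2 N and contact force between the fingers and right_leg above 2 N and contact force between dividers and light_pad below 0.1 N and contact force between dividers and wooden_rest below 0.1 N and linear speed of dividers below 0.01 m/s and angular speed of each of left_leg, right_leg below 0.08 rad/s and value of joint pad_button below 0.001 m); the arm keeps its last pose, push and grip.
It fails at once if the dividers touched the light pad (contact force between dividers and light_pad above 0.5 N).
It fails at once if a bystander was moved (distance of any of spool_tan, wax, heel_1, pincers from where it was at the start of the episode above 0.03 m).
It also fails if it takes over 48 s, if anything falls off the work surface, if the arm or the gripper's body presses on something with over 40 N, if the wrist force passes 120 N, or if a joint passes its speed limit or range.

## Working session

There is one attempt and no reset: what is moved stays moved. The work goes in short steps, Python scripts to look and compute and a shell command to move; the robot and the scene stay as the last step left them, time stands still between calls to the robot, and variables do not carry over. Pictures are saved under pics/ and viewed, at most 10 in all, crops included, and the job is handed in when it is done.

```bash
mkdir -p pics; ls; cat > h.py <<'E'
import numpy as np, cv2
from scipy.spatial.transform import Rotation as R
from station import observe, viewer, order
def cam(n):
    c=viewer.read_camera(n); q=np.array(c['orientation'],float)
    c['R']=R.from_quat(q[[1,2,3,0]]).as_matrix() if q.size==4 else q
    c['K']=np.array(c['intrinsics']); c['o']=np.array(c['origin'],float); return c
def ray(c,p):
    d=np.array([c['k1'],0,0,0,0],float)
    u=cv2.undistortPoints(np.array([[p]],float),c['K'],d)[0,0]
    v=c['R']@np.array([u[0],-u[1],-1]); return v/np.linalg.norm(v)
def onz(c,p,z):
    v=ray(c,p); return c['o']+v*(z-c['o'][2])/v[2]
def px(c,P):
    l=c['R'].T@(np.array(P,float)-c['o']); l=np.array([l[0],-l[1],-l[2]])
    return cv2.projectPoints(l.reshape(1,1,3),np.zeros(3),np.zeros(3),c['K'],np.array([c['k1'],0,0,0,0],float))[0].ravel()
E
python3 - <<'E'
from h import *
for n in('top','side'):
    c=cam(n); cv2.imwrite(f'pics/{n}0.png',c['frame']); print(n,c['o'],c['R'].round(3).tolist(),c['K'].tolist(),c['k1'])
print(observe())
E
```

```text
pics
top [ 202.59835773   48.86874291 1353.53362893] [[-0.067, 0.97, -0.234], [-0.998, -0.064, 0.02], [0.004, 0.235, 0.972]] [[578.6627656595224, 0.0, 317.03967915702515], [0.0, 578.6627656595224, 228.280626041279], [0.0, 0.0, 1.0]] -0.050426174213168834
side [ 298.22760115 1252.80997593  549.31940365] [[-0.987, 0.079, -0.142], [-0.161, -0.376, 0.912], [0.019, 0.923, 0.384]] [[536.4556858218186, 0.0, 315.2305743593996], [0.0, 536.4556858218186, 240.04868307368463], [0.0, 0.0, 1.0]] -0.131083123021803
{'clock': 0.1, 'joints': array([ 1.02072819e+00,  2.91215122e-01, -1.54030687e-01,  1.12667299e+00,
        2.42425107e-05,  1.43152935e+00]), 'dq': array([ 1.09853456e-03, -4.40404547e-04,  2.44052478e-03,  6.40973168e-05,
       -9.94069651e-04,  3.68351152e-04]), 'effort': array([ 2.06993434e-03, -5.37977421e+01,  3.31917572e+01,  9.31752438e-03,
       -1.36379826e-04,  3.76900891e-05]), 'position': array([209.43404674, 481.01445645, 230.80182696]), 'tcp_rot': array([-2.01041413e-04,  2.03959311e-01,  9.78979205e-01, -5.24134255e-04]), 'contact_force': array([ 0.47832155,  0.46674034, -0.43168725]), 'moment': array([ 0.0087464 , -0.02405182,  0.00915972]), 'grip_force': 0.0, 'width': 85.12292715501927}
```

View pics/top0.png

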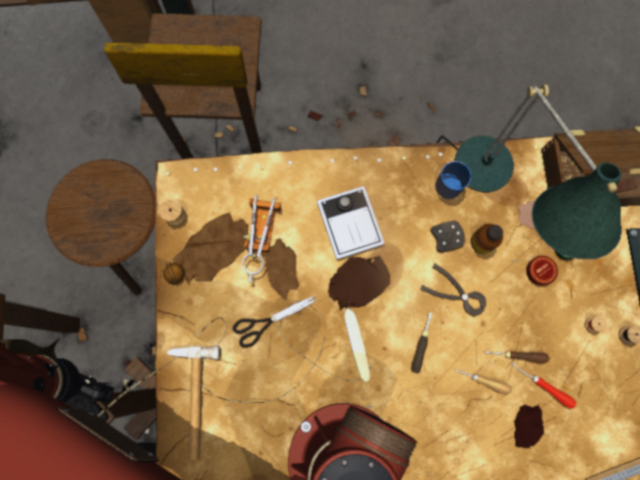

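View pics/side0.png

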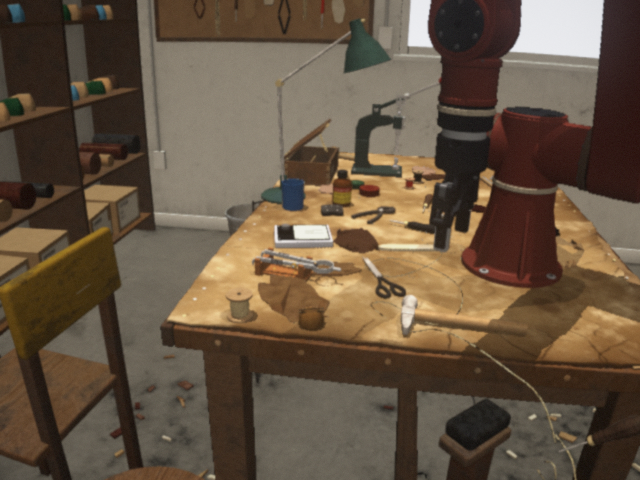

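The top view shows the dividers in their rest at about (262,238), with the ring at (255,265) and points up. The pad is at (350,222) with its button at (345,200). The spool is at (173,212) and the wax at (174,272). Next I'll enlarge the work area.

```bash
python3 - <<'E'
from h import *
f=cv2.imread('pics/top0.png')[180:295,230:395]
cv2.imwrite('pics/crop0.png',cv2.resize(f,None,fx=4.8,fy=4.8,interpolation=cv2.INTER_CUBIC))
E
```

```text
(no output)
```

View pics/crop0.png

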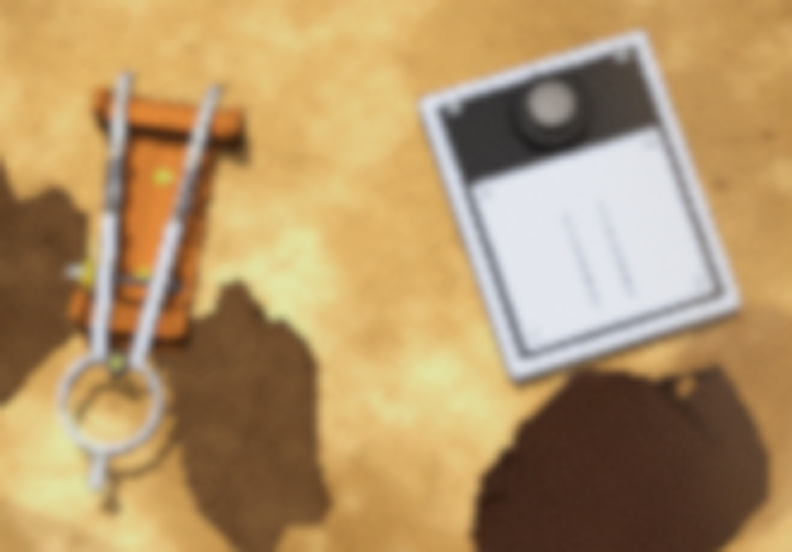

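The crop shows the pad's corners at crop pixels (425,100), (642,35), (738,303) and (518,378), with the button at (552,105). The ribbed flats are at (114,185) and (186,200), and the ring's centre is at (110,403).

```bash
python3 - <<'E'
from h import *
c=cam('top'); s=cam('side')
f=c['frame']
def u(p): return (np.array(p)+.5)/4.8-.5+[230,180]
C=np.array([onz(c,u(p),22)[:2] for p in [(425,100),(642,35),(738,303),(518,378)]])
print('corners',C.round(1).tolist()); print('sides',[np.linalg.norm(C[i]-C[i-1]).round(1) for i in range(4)])
# contour by saturation
hsv=cv2.cvtColor(f,cv2.COLOR_BGR2HSV); m=np.zeros(f.shape[:2],np.uint8)
m[183:262,312:390]=(hsv[183:262,312:390,1]<75)*255
k=max(cv2.findContours(m,0,1)[0],key=cv2.contourArea)[:,0]
W=np.array([onz(c,p,22)[:2] for p in k.astype(float)],np.float32)
r=cv2.minAreaRect(W); print('rect',r)
ln=[(565,210),(597,303),(602,203),(632,293)]
L=np.array([onz(c,u(p),22)[:2] for p in ln]); print('lines',L.round(1).tolist(), L.mean(0))
d=(L[0]-L[1])+(L[2]-L[3]); print('yaw lines',np.arctan2(d[1],d[0]),'yaw edges',[np.arctan2(*(C[a]-C[b])[::-1]) for a,b in((0,3),(1,2))])
for z in(24,30): print('button',onz(c,u((552,105)),z))
P={n:onz(c,u(p),z)[:2].round(1) for n,p,z in [('fl',(114,185),42),('fr',(186,200),42),('ring',(110,403),37),('tl',(126,75),19),('tr',(215,88),19),('stub',(98,485),37),('hinge',(118,362),42)]}
print(P)
mid=(P['fl']+P['fr'])/2; 
for a in('ring','stub','hinge'):
  d=mid-P[a]; print(a,np.linalg.norm(d),np.arctan2(d[1],d[0]))
d=(P['tl']+P['tr'])/2-P['ring'];print(np.arctan2(d[1],d[0]), np.linalg.norm((P['tl']+P['tr'])/2-mid),np.linalg.norm(P['tl']-P['tr']),np.linalg.norm(P['fl']-P['fr']))
print('side px mid,pad,lines',px(s,[*mid,42]),px(s,[*C.mean(0),22]),[px(s,[*q,22]).round(1) for q in C])
F=cv2.resize(s['frame'][210:300,230:360],None,fx=6,fy=6,interpolation=cv2.INTER_CUBIC); cv2.imwrite('pics/s1.png',F)
E
```

```text
corners [[592.0, 14.7], [618.8, -96.3], [478.4, -131.6], [448.3, -21.0]]
sides [np.float64(148.0), np.float64(114.3), np.float64(144.7), np.float64(114.6)]
rect ((534.2313232421875, -57.1419677734375), (153.448486328125, 122.62229919433594), 14.099119186401367)
lines [[531.0, -50.5], [483.0, -62.5], [533.3, -69.1], [486.9, -80.0]] [508.55922999 -65.52165462]
yaw lines 0.23807048187398885 yaw edges [np.float64(0.24355073198880814), np.float64(0.2459125738665031)]
button [584.67699484 -48.18967794  24.        ]
button [582.95272719 -47.75166681  30.        ]
{'fl': array([553.1, 169.6]), 'fr': array([543.2, 134.9]), 'ring': array([446.4, 176.5]), 'tl': array([615.8, 163.4]), 'tr': array([606.1, 119.2]), 'stub': array([407. , 183.8]), 'hinge': array([465.2, 171.3])}
ring 104.59983269585102 -0.23396461576342187
stub 144.6330702156323 -0.21990633697062698
hinge 85.10937081191481 -0.22574204527690017
-0.2107405336690444 63.74749014667161 45.251850790879246 36.08462276372027
side px mid,pad,lines [281.02863544 255.04638711] [303.40157405 230.59864625] [array([276.1, 239.2]), array([275.8, 223.3]), array([328. , 222.7]), array([333.5, 238.4])]
```

View pics/s1.png

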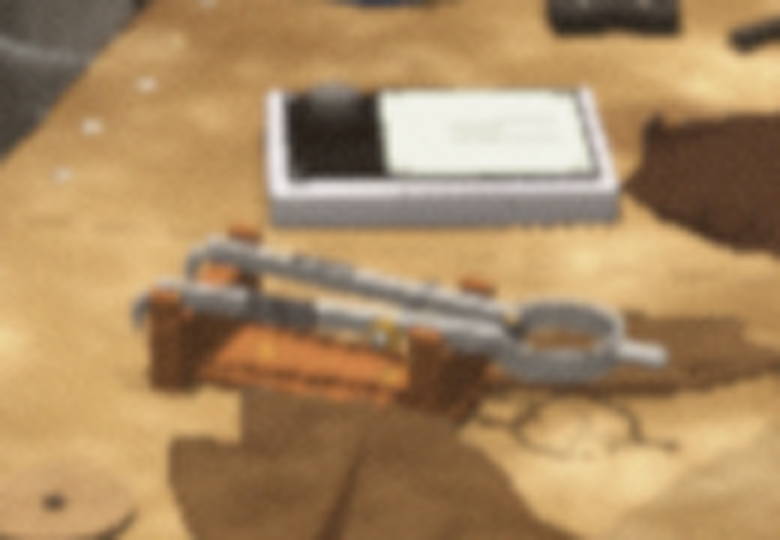

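The side view confirms both placements: pad about (534,-58) with yaw 0.242, dividers mid about (548,152) with yaw -0.222. I'll go above the button first, with the fingers shut.

```bash
python3 -m jog '[[[-18,-11,2,0,-1],[-36,-22,4,0,-1],[-55.1,-33.6,13,0,-1],[-55.1,-33.6,13,0,-1],[-55.1,-33.6,13,0,-1],[-55.1,-33.6,13,0,-1],[-55.1,-33.6,13,0,-1],[-55.1,-33.6,13,0,-1],[-55.1,-33.6,13,0,-1],[-55.1,-33.6,13,0,-1],[-55.1,-33.6,13,0,-1],[-55.1,-33.6,13,0,-1]]]' 20
cat >> h.py <<'E'
def delta(xy,yaw=None,z=None):
    "tool-axis shift (cm) and turn to bring the TCP to xy,z with tool y at yaw (mod pi)"
    o=observe(); q=o['tcp_rot']; M=R.from_quat(q[[1,2,3,0]]).as_matrix(); p=o['position']
    d=np.array([*xy,p[2] if z is None else z])-p
    t=0
    if yaw is not None:
        t=-((yaw-np.arctan2(M[1,1],M[0,1])+np.pi/2)%np.pi-np.pi/2)
    return (M.T@d/10).round(2),round(t,3),p.round(1),o['joints'].round(2),o['clock']
E
python3 - <<'E'
from h import *
print(delta((581,-47.5)))
s=cam('side');t=cam('top')
a=cv2.resize(s['frame'][170:260,240:345],None,fx=4,fy=4,interpolation=2);b=cv2.resize(t['frame'][160:250,300:405],None,fx=4,fy=4,interpolation=2)
cv2.imwrite('pics/b.png',np.vstack([a,b])[:, :] if 0 else np.hstack([a[:, :400],b[:, :400]]))
E
```

```text
clock: 1.7
position: [581.2, -48.8, 100.2]
tcp_rot: [-0.0, 0.205, 0.979, -0.0]
contact_force: [-0.6, 0.3, -0.1]
width: 0.2
grip_force: 0.0
(array([0.07, 0.11, 0.  ]), 0, array([581.2, -48.8, 100.2]), array([-0.21,  0.5 , -0.2 ,  0.88, -0.  ,  0.2 ]), 1.7)
```

View pics/b.png

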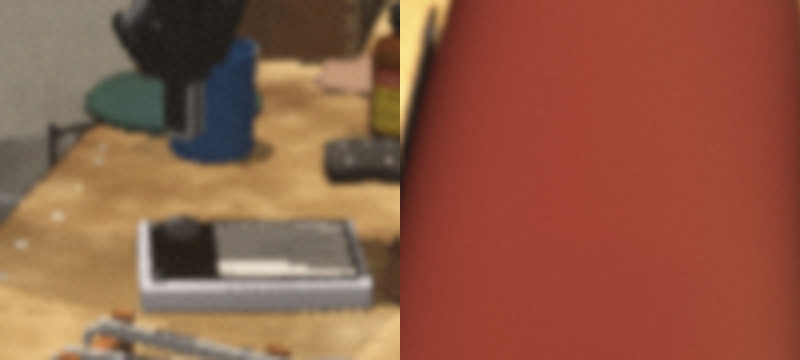

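In the side view the shut fingers' tip (182,135) is straight above the cap (182,228). The top view is hidden by the arm. I'll go down until contact.

```bash
python3 -m jog '[[[0.1,0.1,4,0,-1],[0.1,0.1,6.0,0,-1],[0.1,0.1,6.5,0,-1],[0.1,0.1,6.8,0,-1],[0.1,0.1,7.0,0,-1],[0.1,0.1,7.0,0,-1]]]'
```

```text
clock: 2.55
position: [578.7, -43.8, 37.0]
tcp_rot: [0.0, 0.203, 0.979, -0.0]
contact_force: [-24.9, 4.4, 62.5]
width: -0.1
grip_force: 32.0
```

That is a hard push at z=37, so the cap stands higher than I assumed. Backing up.

```bash
python3 -m jog '[[[0,0,-1,0,-1],[0,0,-3,0,-1],[0,0,-7,0,-1],[0,0,-7,0,-1],[0,0,-7,0,-1]]]'; python3 - <<'E'
from h import *
print(observe()['position'],observe()['contact_force'])
s=cam('side')
cv2.imwrite('pics/b2.png',cv2.resize(s['frame'][160:260,240:345],None,fx=5,fy=5,interpolation=2))
E
```

```text
clock: 3.18
position: [579.7, -44.6, 101.5]
tcp_rot: [0.0, 0.203, 0.979, 0.0]
contact_force: [-0.2, 0.8, -0.7]
width: -0.4
grip_force: 0.0
[579.70754302 -44.56638594 101.51934217] [-0.15751494  0.75785421 -0.73546556]
```

View pics/b2.png

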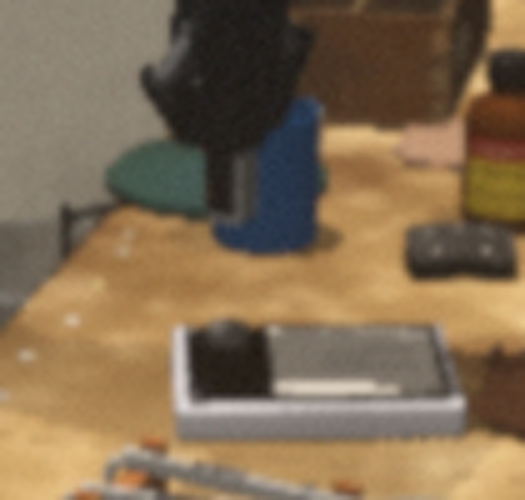

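```bash
python3 -m jog '[[[0,0,4,0,-1],[0,0,5.2,0,-1],[0,0,5.4,0,-1],[0,0,5.4,0,-1]]]'; python3 -m jog '[[[0,0,0.3,0,-1],[0,0,0.3,0,-1]]]';python3 -m jog '[[[0,0,0.3,0,-1],[0,0,0.3,0,-1]]]'; python3 - <<'E'
from h import *
s=cam('side')
for z in (22,30,36,42): print(z,px(s,(581,-47.5,z)),px(s,(579,-47,z)))
E
```

```text
clock: 3.72
position: [580.5, -45.5, 47.9]
tcp_rot: [0.0, 0.204, 0.979, -0.0]
contact_force: [0.4, 1.1, 0.2]
width: -0.4
grip_force: 0.0
clock: 3.98
position: [580.3, -45.5, 44.7]
tcp_rot: [0.0, 0.204, 0.979, -0.0]
contact_force: [0.7, 0.1, 0.2]
width: -0.4
grip_force: 0.0
clock: 4.22
position: [580.5, -45.5, 41.5]
tcp_rot: [0.0, 0.204, 0.979, 0.0]
contact_force: [1.3, -0.1, 3.5]
width: -0.3
grip_force: 1.2
22 [285.45178072 230.75963995] [286.14649774 230.88445288]
30 [285.4443148  227.96267935] [286.1404967  228.08624713]
36 [285.43883482 225.85720575] [286.1361163  225.97983025]
42 [285.43345854 223.74507999] [286.13184035 223.8667531 ]
```

Contact is at about z=42 with 3.5 N, which fits a spring button. Pressing on gently.

```bash
python3 -m jog '[[[0,0,0.2,0,-1],[0,0,0.2,0,-1]]]'; python3 -m jog '[[[0,0,0.2,0,-1],[0,0,0.2,0,-1]]]'; python3 -m jog '[[[0,0,0.15,0,-1],[0,0,0.15,0,-1]]]'
```

```text
clock: 4.53
position: [580.5, -45.5, 39.5]
tcp_rot: [0.0, 0.204, 0.979, -0.0]
contact_force: [0.9, -0.5, 4.4]
width: -0.1
grip_force: 1.9
clock: 4.78
position: [580.5, -45.5, 38.0]
tcp_rot: [0.001, 0.204, 0.979, -0.0]
contact_force: [-0.6, -0.4, 10.7]
width: -0.1
grip_force: 5.3
clock: 5.03
position: [580.6, -45.5, 37.7]
tcp_rot: [0.001, 0.204, 0.979, -0.0]
contact_force: [-5.3, 1.0, 25.8]
width: -0.1
grip_force: 12.6
```

The stop is reached: 26 N at 37.7, after about 4.5 mm of spring travel. Releasing and moving over the dividers with the hand opening.

```bash
python3 -m jog '[[[0,0,-2,0,-1],[0,0,-8,0,-1],[5.4,8.4,-9,-0.1,1],[10.8,16.9,-9,-0.19,1],[10.8,16.9,-9,-0.19,1],[10.8,16.9,-9,-0.19,1],[10.8,16.9,-9,-0.19,1],[10.8,16.9,-9,-0.19,1],[10.8,16.9,-9,-0.19,1]]]'; python3 - <<'E'
from h import *
print(delta((548.5,152.5),np.pi/2-.222,60))
s=cam('side')
cv2.imwrite('pics/d1.png',cv2.resize(s['frame'][170:290,220:380],None,fx=5,fy=5,interpolation=2))
E
```

```text
clock: 6.15
position: [548.8, 151.2, 125.6]
tcp_rot: [-0.0, 0.111, 0.994, -0.0]
contact_force: [0.2, -0.3, 0.3]
width: 85.3
grip_force: 0.0
(array([0.06, 0.12, 6.56]), np.float64(-0.001), array([548.8, 151.2, 125.6]), array([ 0.14,  0.45, -0.2 ,  0.92, -0.  ,  0.36]), 6.15)
```

View pics/d1.png

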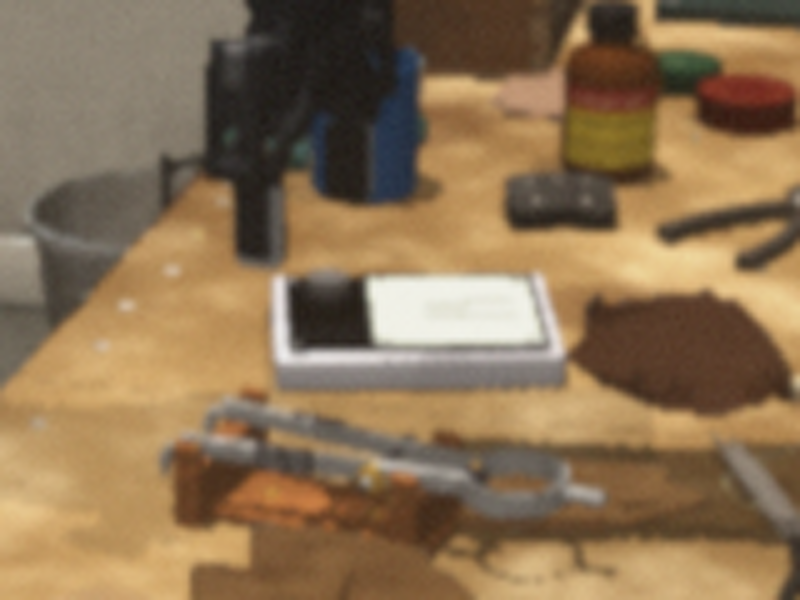

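The button is up again. The open fingers straddle the dividers: their mid column is about 281 and the flats' about 282. Going down.

```bash
python3 -m jog '[[[0,0.1,5,0,1],[0,0.1,7,0,1],[0,0.1,8,0,1],[0,0.1,9,0,1],[0,0.1,10,0,1],[0,0.1,10.5,0,1],[0,0.1,10.7,0,1],[0,0.1,11,0,1],[0,0.1,11.0,0,1],[0,0.1,11.0,0,1]]]'
```

```text
clock: 7.45
position: [548.9, 153.6, 16.0]
tcp_rot: [0.0, 0.11, 0.994, 0.0]
contact_force: [0.8, 0.3, 0.5]
width: 85.8
grip_force: 0.0
```

```bash
python3 -m jog '[[[0,0,0.1,0,0.1],[0,0,0.1,0,0],[0,0,0.1,0,0],[0,0,0.1,0,-0.1],[0,0,0.1,0,-0.1],[0,0,0.1,0,-0.2],[0,0,0.1,0,-0.2],[0,0,0.1,0,-0.2]]]' 40;python3 -m jog '[[[0,0,0,0,-0.3],[0,0,0,0,-0.3],[0,0,0,0,-0.39],[0,0,0,0,-0.39],[0,0,0,0,-0.39],[0,0,0,0,-0.39]]]'
python3 - <<'E'
from h import *
t=cam('top');s=cam('side')
print(observe()['joints'])
a=cv2.resize(s['frame'][220:290,250:340],None,fx=5,fy=5,interpolation=2)[:350,:400];b=cv2.resize(t['frame'][190:290,220:300],None,fx=3.5,fy=3.5,interpolation=2)
b=cv2.resize(b,(280,350)); cv2.imwrite('pics/g.png',np.hstack([a,b]))
E
```

```text
clock: 8.45
position: [549.3, 153.6, 15.3]
tcp_rot: [0.001, 0.11, 0.994, 0.0]
contact_force: [-0.9, 0.6, 7.3]
width: 34.3
grip_force: 6.6
clock: 9.2
position: [549.7, 153.8, 15.6]
tcp_rot: [0.001, 0.11, 0.994, 0.0]
contact_force: [-0.6, 0.0, 9.1]
width: 26.5
grip_force: 10.8
[ 1.44675075e-01  5.79700981e-01 -3.22308238e-01  6.66947818e-01
  1.28706861e-04  3.65430149e-01]
```

View pics/g.png

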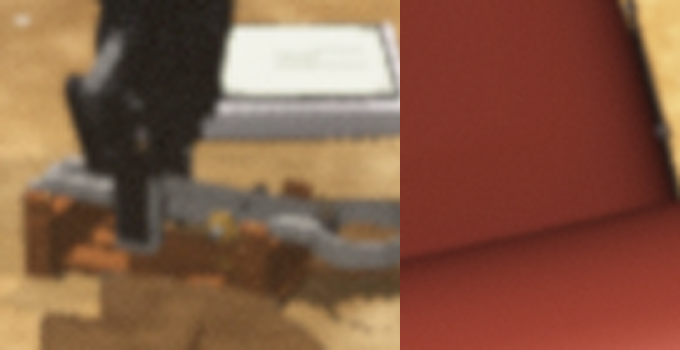

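The fingers hold the ribbed flats at 26.5 mm with about 10 N. Lifting.

```bash
python3 -m jog '[[[0,0,-0.2,0,-0.39],[0,0,-0.5,0,-0.39],[0,0,-1,0,-0.39],[0,0,-1.8,0,-0.39],[0,0,-2.8,0,-0.39],[0,0,-4,0,-0.39],[0,0,-5.2,0,-0.39],[0,0,-6.4,0,-0.39],[0,0,-7.6,0,-0.39],[0,0,-8,0,-0.39],[0,0,-8,0,-0.39],[0,0,-8,0,-0.39]]]'
python3 - <<'E'
from h import *
s=cam('side')
cv2.imwrite('pics/l.png',cv2.resize(s['frame'][190:270,240:350],None,fx=5,fy=5,interpolation=2))
cen=np.array([534.3,-58]); y=.242; u=np.array([np.cos(y),np.sin(y)])
print(delta(cen-90*u,np.pi/2+y,95))
E
```

```text
clock: 10.8
position: [548.5, 153.5, 94.4]
tcp_rot: [-0.0, 0.11, 0.994, -0.0]
contact_force: [0.0, 0.2, -0.9]
width: 26.4
grip_force: 8.2
(array([  4.8 , -24.97,  -0.06]), np.float64(-0.463), array([548.4, 153.5,  94.3]), array([ 0.14,  0.48, -0.24,  0.85,  0.  ,  0.37]), 10.85)
```

View pics/l.png

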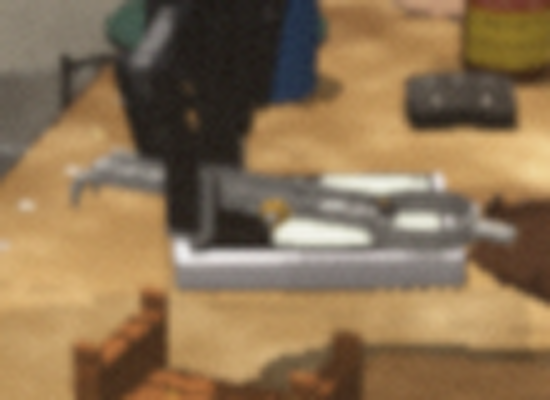

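The dividers are clear of the rest. I'll check their tilt numerically: tip at about px (254.4,230), stub end at about (342,236.4).

```bash
python3 - <<'E'
from h import *
s=cam('side'); y=-.222;u=np.array([np.cos(y),np.sin(y)]);n=np.array([-u[1],u[0]])
def P(g,a,b,z): return px(s,[*(np.array(g)+a*u+b*n),z]).round(1)
g0=(548.2,152.3); print('rest tip',P(g0,60,22,17.5),'seen 253,264.2; stub',P(g0,-150,0,37),'seen 340.8,269.2')
g=(548.5,153.5)
for h in(113,116,119):
  print(h,'tip',P(g,60,9,h-19.5),'seen 254.4,230; stub',P(g,-150,0,h),'seen 342,236.4')
E
```

```text
rest tip [253.7 263.8] seen 253,264.2; stub [342.4 268.6] seen 340.8,269.2
113 tip [255.2 231.7] seen 254.4,230; stub [343.6 237. ] seen 342,236.4
116 tip [255.2 230.5] seen 254.4,230; stub [343.6 235.7] seen 342,236.4
119 tip [255.2 229.3] seen 254.4,230; stub [343.7 234.4] seen 342,236.4
```

It is level and consistent: the tips are about 2 mm above TCP height. Carrying it over the pad, still high.

```bash
python3 -m jog '[[[0.2,-1.5,0,-0.05,-0.39],[0.7,-4,0,-0.1,-0.39],[1.3,-7,0,-0.15,-0.39],[1.9,-10,0,-0.21,-0.39],[2.5,-13,0,-0.26,-0.39],[3.1,-16,0,-0.32,-0.39],[3.7,-19.5,0.5,-0.38,-0.39],[4.3,-22.5,1,-0.43,-0.39],[4.7,-24.3,2,-0.463,-0.39],[4.7,-25,2.8,-0.463,-0.39],[4.7,-25,3.2,-0.463,-0.39],[4.7,-25,3.4,-0.463,-0.39]]]'
python3 - <<'E'
from h import *
print(delta((447.8,-80),np.pi/2+.242,60))
s=cam('side');t=cam('top')
a=cv2.resize(s['frame'][200:250,265:345],None,fx=10,fy=10,interpolation=2)[:, :400*2][:300] if 0 else cv2.resize(s['frame'][200:250,265:365],(800,400),interpolation=2)
b=cv2.resize(t['frame'][180:265,310:395],(200,200),interpolation=2)
z=np.zeros((200,800,3),np.uint8); z[:,:200]=b
cv2.imwrite('pics/p.png',np.vstack([a,z])); cv2.imwrite('pics/praw.png',s['frame'])
E
```

```text
clock: 12.4
position: [448.4, -79.5, 60.6]
tcp_rot: [-0.0, -0.121, 0.993, 0.0]
contact_force: [0.6, 0.1, 0.4]
width: 25.9
grip_force: 8.2
(array([ 0.07, -0.04,  0.06]), np.float64(0.0), array([448.4, -79.5,  60.6]), array([-0.34,  0.34, -0.59,  0.64,  0.  , -0.58]), 12.4)
```

```bash
python3 -m jog '[[[0,0,0.5,0,-0.39],[0,0,1.2,0,-0.39],[0,0,1.9,0,-0.39],[0,0,2.4,0,-0.39],[0,0,2.7,0,-0.39],[0,0,2.8,0,-0.39],[0,0,2.8,0,-0.39],[0,0,2.8,0,-0.39]]]'
python3 - <<'E'
from h import *
print(delta((447.8,-80),np.pi/2+.242,27))
s=cam('side');t=cam('top')
a=cv2.resize(s['frame'][205:250,265:365],(800,360),interpolation=2)
b=cv2.resize(t['frame'][185:265,310:395],(255,240),interpolation=2)
z=np.zeros((240,800,3),np.uint8); z[:,:255]=b
cv2.imwrite('pics/p2.png',np.vstack([a,z])); cv2.imwrite('pics/p2raw.png',s['frame'])
E
```

```text
clock: 13.5
position: [448.3, -80.1, 33.0]
tcp_rot: [0.0, -0.121, 0.993, -0.0]
contact_force: [0.3, -0.2, -0.9]
width: 26.0
grip_force: 8.2
(array([0.05, 0.02, 0.6 ]), np.float64(0.0), array([448.3, -80.1,  33. ]), array([-0.34,  0.39, -0.62,  0.56, -0.  , -0.58]), 13.5)
```

View pics/p2.png

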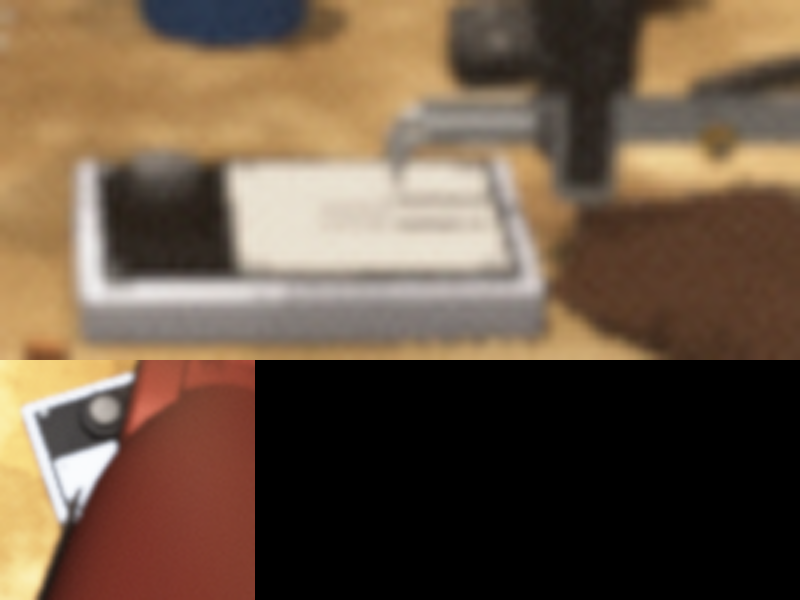

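The side view shows the near point's tip at crop (398,188), just above the near engraved line (about y=224), and at mid-length of the lines (x about 320 to 485). It is clear of the face. The top view is mostly hidden. Checking the numbers.

```bash
python3 - <<'E'
from h import *
s=cam('side'); y=.242;u=np.array([np.cos(y),np.sin(y)]);n=np.array([-u[1],u[0]])
cr=lambda P:((px(s,P)-[265,205])*8+3.5).round(1)
c=np.array([534.3,-58]);g=np.array([448.3,-80.1])
print('tipL',cr([*(g+60*u+9*n),34.9]),'tipR',cr([*(g+60*u-9*n),34.9]))
for b in(9,-9): print('line',b,cr([*(c-5*u+b*n),22]),cr([*(c-30*u+b*n),22]),cr([*(c-55*u+b*n),22]))
for n_,a,b in(('FL',75,60),('FR',75,-60),('NR',-75,-60),('NL',-75,60)): print(n_,cr([*(c+a*u+b*n),22]))
# line rows: dark profile at columns, averaged
f=cv2.cvtColor(cv2.imread('pics/p2raw.png'),cv2.COLOR_BGR2GRAY).astype(float)
for a,b in((306,312),(317,324)): print(a,b,f[224:238,a:b].mean(1).round(0).tolist(),'rows 224..')
print('tip rows',f[222:234,311:319].round(0).astype(int).tolist())
E
```

```text
tipL [399.3 180.7] tipR [395.1 161.2]
line 9 [327.4 218.7] [402.4 217.8] [477.3 216.8]
line -9 [324.  198.8] [398.2 197.9] [472.2 197. ]
FL [ 87.7 280.9]
FR [ 83.6 147.7]
NR [515.6 142.8]
NL [554.2 274.6]
306 312 [171.0, 193.0, 219.0, 225.0, 225.0, 222.0, 212.0, 208.0, 208.0, 212.0, 222.0, 225.0, 225.0, 218.0] rows 224..
317 324 [144.0, 174.0, 210.0, 223.0, 218.0, 196.0, 191.0, 210.0, 197.0, 194.0, 218.0, 225.0, 225.0, 218.0] rows 224..
tip rows [[159, 151, 140, 133, 140, 144, 137, 126], [162, 152, 133, 130, 129, 128, 131, 129], [169, 153, 138, 131, 128, 136, 139, 145], [190, 183, 168, 143, 149, 174, 184, 182], [219, 215, 196, 166, 184, 212, 216, 216], [224, 221, 209, 186, 199, 220, 225, 224], [223, 224, 215, 201, 205, 216, 217, 218], [221, 217, 210, 202, 194, 195, 196, 194], [213, 210, 205, 202, 191, 191, 190, 190], [208, 207, 209, 212, 212, 209, 209, 209], [206, 205, 211, 207, 198, 197, 194, 193], [209, 208, 213, 206, 195, 190, 191, 192]]
```

The relative row of tip and line in the shallow side view is ambiguous to a few mm in y. I'll check with the top camera by swinging the points out from under the arm over plain bench, then coming back.

```bash
python3 -m jog '[[[0,0,-1,0,-0.39],[0,0,-3,0,-0.39],[0,0.5,-5,-0.05,-0.39],[-0.2,2,-6,-0.15,-0.39],[-0.4,3.5,-6,-0.3,-0.39],[-0.6,5,-6,-0.45,-0.39],[-0.8,6.5,-6,-0.6,-0.39],[-1,7.6,-6,-0.75,-0.39],[-1.1,8,-6,-0.88,-0.39],[-1.1,8,-6,-1,-0.39],[-1.1,8,-6,-1,-0.39],[-1.1,8,-6,-1,-0.39]]]'
python3 - <<'E'
from h import *
t=cam('top'); o=observe(); p=o['position']; M=R.from_quat(o['tcp_rot'][[1,2,3,0]]).as_matrix()
print(p.round(1),M.round(3).tolist())
fx=-M[:2,0]; n=np.array([-fx[1],fx[0]])   # divider forward / left
z=p[2]+1.9
for b in(9,-9): print(px(t,[*(p[:2]+60*fx+b*n),z]).round(2), 'leg end',px(t,[*(p[:2]+55*fx+b*n),z+19.5]).round(2),px(t,[*(p[:2]+30*fx+b*n),z+24]).round(2))
cv2.imwrite('pics/q.png',t['frame'])
f=t['frame']; hsv=cv2.cvtColor(f,cv2.COLOR_BGR2HSV)
a=px(t,[*(p[:2]+60*fx),z]).astype(int); print(a)
w=hsv[a[1]-10:a[1]+16,a[0]-14:a[0]+28]
print('rows from',a[1]-10,'cols from',a[0]-14)
for r in w[:,:,1]: print(''.join(f'{v:4d}' for v in r))
E
```

```text
clock: 15.15
position: [439.8, 0.2, 93.1]
tcp_rot: [0.0, -0.581, 0.814, -0.0]
contact_force: [-0.1, -0.2, -0.4]
width: 26.4
grip_force: 8.2
[4.398e+02 2.000e-01 9.310e+01] [[-0.325, -0.946, 0.0], [-0.946, 0.325, -0.0], [-0.0, -0.0, -1.0]]
[302.32 253.58] leg end [304.34 252.45] [315.41 255.  ]
[304.48 245.9 ] leg end [306.53 244.66] [317.57 247.17]
[303 249]
rows from 239 cols from 289
  52  55  66  85 113 157 167 172 173 171 177 175 175 174 174 177 174 176 174 176 173 175 175 177 175 171 171 172 174 174 173 172 172 175 175 172 174 171 173 173 174 174
  56  63  82  98 127 163 174 175 170 172 172 175 176 175 171 171 173 173 178 173 175 172 174 177 173 173 173 172 173 175 172 177 175 171 172 176 173 174 177 172 175 175
  57  71  91 114 150 170 175 168 173 171 177 171 173 174 178 176 173 176 176 175 177 176 175 177 175 172 172 174 173 174 173 171 175 174 173 176 174 174 174 174 175 171
  59  76  96 126 161 171 171 172 173 172 174 173 175 172 177 172 173 177 174 175 173 177 175 172 173 172 170 173 173 171 173 177 174 173 176 177 172 175 174 173 178 173
  62  80 103 140 171 170 174 173 17
[... 2982 characters left out ...]
 173 173 176 174 174 176
 172 174 174 171 174 175 173 174 175 176 173 173 174 177 175 174 175 174 171 172 172 173 175 175 173 173 175 174 173 174 177 174 176 173 174 174 174 173 174 174 172 174
 176 172 171 172 172 175 175 174 174 176 176 176 173 175 173 171 173 174 171 171 172 171 171 175 175 173 174 173 175 174 174 173 174 174 173 173 174 174 174 174 176 172
 174 172 174 172 176 176 171 177 174 174 172 178 173 177 174 175 175 174 171 170 173 173 171 175 174 173 173 176 177 178 175 174 176 172 174 174 171 174 173 176 176 174
 176 172 176 176 172 178 173 175 176 176 174 176 173 172 174 176 173 175 173 172 173 175 173 174 173 175 175 174 175 174 176 174 173 176 177 175 173 174 176 174 173 174
```

The arm still hides the points, but the bow and stub should stick out to the right of it in this same picture.

```bash
python3 - <<'E'
from h import *
t=cam('top'); o=observe(); p=o['position']; M=R.from_quat(o['tcp_rot'][[1,2,3,0]]).as_matrix()
fx=-M[:2,0]; n=np.array([-fx[1],fx[0]]); z=p[2]+21.4
for a in(-85,-105,-127,-150): print(a,px(t,[*(p[:2]+a*fx),z]).round(1))
f=t['frame']; hsv=cv2.cvtColor(f,cv2.COLOR_BGR2HSV)
m=((hsv[...,1]<60)&(hsv[...,2]>70)).astype(np.uint8)
m[:, :310]=0; m[:,470:]=0; m[:225]=0; m[330:]=0
k,l,st,ce=cv2.connectedComponentsWithStats(m)
for i in range(1,k):
  if st[i,4]>8: print(st[i],ce[i].round(1))
for r in m[225:320,350:420]: print(''.join('.#'[v] for v in r)) if r.any() else None
E
```

```text
-85 [367.6 265.1]
-105 [376.5 267.5]
-127 [386.4 270.1]
-150 [396.7 272.8]
[373 225  11  21 152] [377.9 235.8]
[432 225  32  26 620] [448.1 236.3]
[381 258  15  17  67] [388.1 267.8]
[424 263   8  16  70] [427.9 271.2]
[435 266   7   5  11] [437.6 267.9]
[448 276  12  13  25] [453.9 282. ]
[427 290  28   8  41] [440.3 294.3]
[460 290  10  21  82] [464.9 299.8]
[425 313   7  17  47] [428.2 320.5]
.........................####.........................................
.........................####.........................................
.........................####.........................................
.........................#####........................................
........................######........................................
........................######........................................
........................#######.......................................
.......................########.......................................
.......................#########......................................
.......................#########..............................
[... 1367 characters left out ...]
...........................###...............................
....................................###...............................
....................................###...............................
....................................###...............................
....................................#####.............................
....................................#########.........................
.....................................#########........................
......................................########........................
...........................................###........................
..................................................#...................
```

The bow and stub appear where the robot's own pose puts them: stub end at column 396, predicted 396.7, with the rows agreeing. So the top camera and robot agree to about 1.5 mm, and the pad estimate stands. Going back over the lines and down.

```bash
python3 -m jog '[[[0.5,-0.2,0,0.1,-0.39],[1.5,-0.7,0,0.25,-0.39],[2.7,-1.3,0,0.4,-0.39],[4,-1.9,0,0.55,-0.39],[5.2,-2.5,0,0.7,-0.39],[6.3,-3,0,0.82,-0.39],[7,-3.3,0.5,0.92,-0.39],[7.3,-3.4,1.5,1,-0.39],[7.3,-3.4,2.5,1,-0.39],[7.3,-3.4,3,1,-0.39],[7.3,-3.4,3.2,1,-0.39],[7.3,-3.4,3.3,1,-0.39]]]'
python3 -c "
from h import *
print(delta((448,-80.2),np.pi/2+.242,28))"
```

```text
clock: 16.75
position: [448.4, -79.7, 59.8]
tcp_rot: [0.0, -0.121, 0.993, -0.0]
contact_force: [0.7, 0.1, -0.7]
width: 26.4
grip_force: 8.2
(array([ 0.05, -0.04,  3.18]), np.float64(0.001), array([448.4, -79.7,  59.8]), array([-0.34,  0.34, -0.59,  0.64,  0.  , -0.58]), 16.75)
```

```bash
python3 -m jog '[[[0,0,0.6,0,-0.39],[0,0,1.3,0,-0.39],[0,0,2,0,-0.39],[0,0,2.5,0,-0.39],[0,0,2.8,0,-0.39],[0,0,3,0,-0.39],[0,0,3.1,0,-0.39],[0,0,3.1,0,-0.39],[0,0,3.1,0,-0.39],[0,0,3.1,0,-0.39],[0,0,3.1,0,-0.39],[0,0,3.1,0,-0.39]]]'
python3 - <<'E'
from h import *
s=cam('side');print(observe()['dq'].round(4))
f=cv2.cvtColor(s['frame'],cv2.COLOR_BGR2GRAY)
y=.242;u=np.array([np.cos(y),np.sin(y)]);n=np.array([-u[1],u[0]]);p=observe()['position']
print(px(s,[*(p[:2]+60*u+9*n),p[2]+1.9]))
print(f[222:236,308:322])
E
```

```text
clock: 18.25
position: [448.3, -79.8, 28.8]
tcp_rot: [0.0, -0.121, 0.993, -0.0]
contact_force: [-0.6, -0.8, -1.7]
width: 26.3
grip_force: 8.2
[ 0.0002 -0.0014  0.0003  0.0005 -0.0003 -0.0001]
[314.42677649 228.65792126]
[[171 163 163 159 155 151 138 131 140 149 139 123 116 111]
 [171 166 167 162 154 141 128 129 144 151 137 117 110 102]
 [172 169 171 169 151 134 123 130 137 139 128 125 121 119]
 [194 195 194 190 175 150 133 137 157 175 176 177 174 167]
 [218 218 218 218 207 178 147 156 195 213 218 214 215 209]
 [226 224 226 225 219 195 156 174 213 224 224 223 224 223]
 [225 226 226 225 221 202 170 183 212 219 220 219 219 219]
 [223 223 220 222 218 200 173 177 191 193 196 195 196 195]
 [212 212 212 214 208 199 191 186 191 190 191 189 191 192]
 [207 206 207 206 206 209 212 211 210 209 210 209 210 209]
 [208 209 209 209 203 210 208 198 193 195 192 195 193 194]
 [214 212 210 209 207 212 206 195 191 192 195 190 192 194]
 [221 222 222 222 221 221 220 219 217 220 217 218 218 217]
 [225 224 225 225 224 223 223 226 226 224 224 224 226 225]]
```

The tip is at column 314.3 (predicted 314.4) and about row 229.3. Dropped about 9 mm, it lands on row 232.3, and the near line is at 232.6. Width is 26.3 mm, the grip is 8 N and the arm is still. Handing in.

```bash
python3 -c "
from station import order
print(order.hand_in())"
```

```text
the job is handed in; nothing more can be done
None
```

The button was pressed to its stop and came up, and I handed the job in with the dividers held steady, squeezed to about 18 mm, with one point over each line about 9 mm above the pad by my measurements; no verdict came back.

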